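# Slide the filled mould into the drying bay

### The arm

A 6-joint arm with a two-finger parallel gripper is mounted at the origin on the work surface. World frame = base frame: x ahead of the robot, y to its left, z up, the work surface at z = 0. Lengths are in mm, angles in rad, forces in N, time in s.
With the tool pointing down it reaches from about 350 to 875 mm from the base axis. Payload 15.5 kg.
Tool frame: the origin (TCP) lies at the very end of the fingers, on their centre line; the grasp point (between the pads) lies ctrl.grasp_offset behind it (ctrl.grasp_offset is the distance from the TCP to the grasp point, in mm); z points along the fingers, y is the line along which they close (so a half turn about z gives the same grasp; the last joint's range is limited). The gripper opens to 85 mm and grips with 20 to 120 N. Pads are 22 mm wide; open, the fingers measure 114 mm over their backs; the gripper's body (76 mm by 85 mm) begins 54 mm behind the grasp point. The pads swing forward as they close: fully open they stand 13 mm farther back than shut.
Start: joints at [1.069, 0.494, 1.345, -0, 1.302, -0.096], TCP at [246.717, 574.245, 231.277] pointing down, gripper open.
Joint ranges: [-2.91, 2.91], [-0.82, 2.16], [0.22, 2.67], [-1.22, 4.37], [0.12, 2.79], [-3.08, 3.08]. Speed limits (rad/s): [1.89, 1.89, 2.57, 3.01, 3.01, 3.01].

### API

Orientations are given as a rotation vector (axis times angle).
In Python, from bench import ctrl gives the robot as it stands. Calls block until the motion is done:
- ctrl.move_ptp(position, orientation): joint-space move of the TCP to a pose.
- ctrl.move_l(position, ori=None, vel=150): straight line of the TCP; ori=None keeps the orientation; vel is the mean speed in mm/s.
- ctrl.move_joints(angles): joint-space move.
- ctrl.grip(opening, effort=None): finger opening in mm; effort is the grip in N (None keeps the last); returns when the fingers have stopped.
- ctrl.dwell(seconds).
- ctrl.inverse_kinematics(position, orientation): joint angles nearest the present ones, or None.
- ctrl.snapshot(name): name is "scene" or "side" or "wrist"; returns the picture (420x560x3 uint8, red, green, blue); there is no depth.
- ctrl.camera_model(name): a dict with "fx", "fy", "cx", "cy" (pixels), "cam_to_world" (4x4, takes a point from camera to world coordinates). Camera axes: x right, y down, z forward; pixel columns grow to the right and rows downward; lengths in mm; the calibration is good to about 2 mm. A picture is of the moment at which its call begins: read the wrist's pose just before it. camera_model takes no time and is no camera call; for the wrist camera it gives the pose at the moment of the call.
A pose or a line that the arm cannot do raises ctrl.Unreachable and nothing moves.
- ctrl.finish_job(): hands the job in; it is judged then, once.
Readings, each from a call of its own:
- ctrl.get_time(): time.
- ctrl.get_q(): joint angles.
- ctrl.get_joint_vel(): joint speeds.
- ctrl.get_effort(): joint torques, N m.
- ctrl.get_eef_pos(): TCP position.
- ctrl.get_tool_rot(): TCP orientation.
- ctrl.get_ft_force(): force on the tool from outside, world axes, zero at the start.
- ctrl.get_wrist_torque(): the same for the moment, N m.
- ctrl.get_opening(): finger opening in mm.
- ctrl.get_gripper_force(): force on a finger pad.
Only numpy, scipy, OpenCV 4.12 (cv2) and the standard library are available. Lean on these libraries where they do the work, as an engineer would, in place of code of your own. Each camera call takes 0.05 s, during which the arm holds its last target. There are 200 camera calls.

### The job

Take the filled, strapped plaster mould off the banding wheel, carry it round on the robot's side of the two wet busts (not over the gap between them), set it down gently on the bench before that gap, on the side away from the drying bay, and let go of it. There is no room for fingers beside it in the bay's gateway, so from there push it, without lifting it off the bench, between the two busts and on through the blue spring leaves until it stands wholly inside the bay and the leaves have closed behind it. Keep the mould upright, do not touch the busts at all (neither with the mould nor with the robot), and leave the other things on the bench where they are.

Things in the scene. Friction and masses are not known exactly. Their poses are not given: they have to be found in the camera images.
- mould_center (a point): Centre of the filled two-part mould (half-way up): a white plaster block with two dark rubber straps and a grey round pour hole on top, 60 (its x) x 96 (its y) x 48 high, about 0.45 kg. Starts standing on the banding wheel. Standing on the bench this point is 24 mm up. Axes are those of the block, z up; both ends are alike. Only the 60 mm width fits a gripper.
- wheel: Banding wheel: fixed dark steel turntable (it does not turn), 112 dia, top face 35 mm above the bench. Origin at the centre of its underside, on the bench.
- bay: Drying bay: fixed wooden pen, open at the top, the bench its floor; walls 45 mm high, 12 thick, may be touched. Origin on the bench in the middle of the gateway; y points straight into the bay, x across the gateway to the far leaf. Gateway clear from x = -46 to 46; inside clear from x = -65 to 65 and y = 0 to 240; front wall at y = -12 to 0.
- near_leaf (a joint): Blue spring leaf on the gateway post at the bay's x = -46 mm, upright hinge, 44 long, 4 thick, from 5 to 41 mm above the bench. 0 = shut, grows as it swings into the bay (rad), stops at 1.75; weak spring (under 2 N at its tip) shuts it again. It opens only inwards.
- far_leaf (a joint): The like leaf on the post at the bay's x = +46 mm; 0 = shut, grows as it swings into the bay.
- near_bust: Wet miniature plaster bust, fixed to the bench: round foot 64 dia, 59 high overall, nowhere wider than the foot. Origin at the centre of its foot, on the bench; axes parallel to the bay's. It stands in front of the gateway on the robot's side.
- far_bust: The like wet bust, on the far side of the gap. Same size and origin. The clear gap between the feet of the two busts is about 94 to 104 mm, and its middle is 30 to 65 mm nearer the robot than the middle of the gateway, so that the way is bent: between the busts and the gateway there is room to stop the mould and push it sideways.
- pigment_jar: Bystander, loose: small amber glass jar, red lid, 44 dia x 55 mm.
- brush: Bystander, loose: paint brush lying on the bench.
- scraper: Bystander, loose: spatula-shaped scraper lying on the bench.
- mixing_cup: Bystander, loose: white open cup, 80 dia x 80 mm.
- spray_bottle: Bystander, loose: white bottle, red cap, 60 dia x 160 mm.
- mallet: Bystander, loose: wooden mallet lying on the bench.
- spare_mould: Bystander, loose: plaster block with one red strap, 70 x 90 x 60, a bystander, not the mould to move.
Things that resemble listed ones, but are neither listed nor needed, are in the scene too. What is shaped like the part that bears mould_center but brown, pink or turquoise is not meant.

How it is judged:
By the outcome, as a careful person would: the job done as asked, in the order asked, and still so for the second after the job is handed in, with the robot touching nothing.
It also fails if it takes over 72 s, if anything falls off the work surface, if the arm or the gripper's body presses on something with over 40 N, if the wrist force passes 120 N, or if a joint passes its speed limit or range.

## Working session

There is one attempt and no reset: what is moved stays moved. The work goes in short steps, each a Python script; the robot and the scene stay as the last script left them, time stands still between calls to the robot, and variables do not carry over. Pictures are saved under pics/ and viewed, at most 10 in all, crops included, and the job is handed in when it is done.

```bash
ls; mkdir -p pics; cat > h.py <<'E'
import numpy as np, cv2
from bench import ctrl
def snap(n,f=None):
    m=ctrl.camera_model(n); im=ctrl.snapshot(n)
    if f: cv2.imwrite('pics/'+f+'.png',im[:,:,::-1]); np.save('pics/'+f+'.npy',im); np.savez('pics/'+f+'_m.npz',**m)
    return im,m
def load(f): return np.load('pics/'+f+'.npy'),dict(np.load('pics/'+f+'_m.npz'))
def ray(m,uv,z):
    uv=np.atleast_2d(uv).astype(float); T=m['cam_to_world']
    d=np.c_[(uv[:,0]-m['cx'])/m['fx'],(uv[:,1]-m['cy'])/m['fy'],np.ones(len(uv))]@T[:3,:3].T
    o=T[:3,3]; return o+d*((z-o[2])/d[:,2])[:,None]
def proj(m,p):
    p=np.atleast_2d(p); T=m['cam_to_world']; c=(p-T[:3,3])@T[:3,:3]
    return np.c_[m['fx']*c[:,0]/c[:,2]+m['cx'],m['fy']*c[:,1]/c[:,2]+m['cy']]
E
python3 - <<'E'
from h import *
a,m=snap('scene','scene');b,n=snap('side','side')
for k in (m,n): print(np.round(k['cam_to_world'],2).tolist(),k['fx'])
print(ctrl.grasp_offset,ctrl.get_tool_rot(),ctrl.get_opening(),ctrl.get_time())
E
```

```text
pics
[[0.68, 0.54, -0.49, 1248.35], [0.73, -0.51, 0.45, -651.39], [-0.0, -0.67, -0.74, 1115.51], [0.0, 0.0, 0.0, 1.0]] 511.62141231880827
[[0.88, -0.37, 0.28, 168.69], [-0.47, -0.69, 0.56, -753.63], [-0.01, -0.62, -0.78, 1118.17], [0.0, 0.0, 0.0, 1.0]] 473.9217369805836
18.700000000000003 [-6.32997348e-01 -3.07681854e+00  1.70682106e-03] 85.15261906315108 0.1
```

View pics/scene.png

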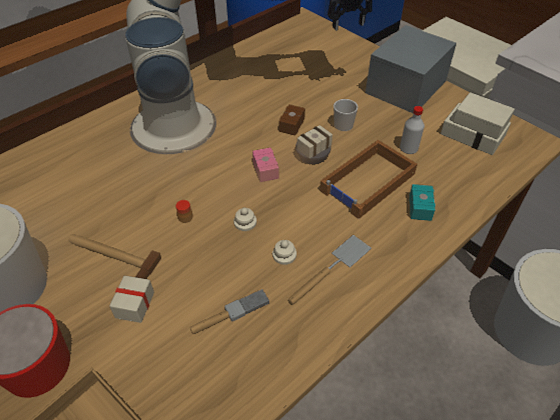

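View pics/side.png

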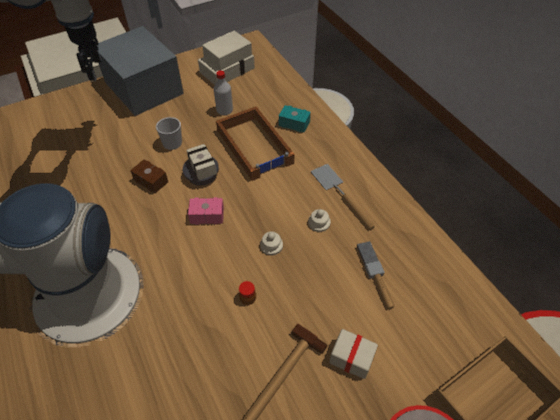

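The scene view shows the strapped mould on its wheel at about (313,145). The busts are at (245,218) and (284,251), the bay at (370,178) with its blue leaves at (342,195), and a pink decoy at (265,163). In the side view the busts are at (271,242) and (319,219), the mould at (201,162) and the leaves at (272,163). Next I'll get rough positions from these and then wrist views.

```bash
python3 - <<'E'
from h import *
A={'wheelmould top83':((313,138),(201,157),83),'near bust foot':((245,222),(271,245),4),'far bust foot':((284,254),(319,222),4),
'leaves':((342,196),(272,164),25),'pink':((265,163),(206,211),48),'jar':((184,206),(247,290),50),'brown':((292,114),(150,174),48),'cup':((345,106),(170,128),78),
'bay back corner R':((415,165),(254,111),45),'bay front far':((363,205),(291,156),45),'bay front near':((323,182),(254,170),45),'bay back near':((377,145),(220,142),45)}
_,m=load('scene');_,n=load('side')
for k,(a,b,z) in A.items(): print(k,ray(m,a,z)[0,:2].round(),ray(n,b,z)[0,:2].round())
w=ctrl.camera_model('wrist'); e=ctrl.get_eef_pos(); print(np.round(w['cam_to_world'],2).tolist(),w['fx'],w['cx'],w['cy'],e)
E
```

```text
wheelmould top83 [433. 231.] [432. 237.]
near bust foot [495. -99.] [495. -98.]
far bust foot [652. -94.] [654. -93.]
leaves [625. 161.] [632. 157.]
pink [388.  73.] [372.  66.]
jar [ 366. -209.] [ 366. -216.]
brown [272. 296.] [277. 278.]
cup [388. 425.] [395. 409.]
bay back corner R [700. 401.] [685. 389.]
bay front far [700. 164.] [692. 143.]
bay front near [561. 146.] [564. 145.]
bay back near [563. 386.] [522. 306.]
[[0.4, 0.87, 0.29, 171.09], [0.92, -0.37, -0.13, 606.48], [-0.0, 0.32, -0.95, 374.23], [0.0, 0.0, 0.0, 1.0]] 347.39728067523384 277.15166038835554 200.4819381061504 [246.56149228 573.94831646 230.75075873]
```

```bash
cat >> h.py <<'E'
from scipy.spatial.transform import Rotation as Ro
def down(yaw): # tool x at yaw, tool y at yaw-90deg, z down
    c,s=np.cos(yaw),np.sin(yaw)
    return Ro.from_matrix(np.array([[c,s,0],[s,-c,0],[0,0,-1.]])).as_rotvec()
E
python3 - <<'E'
from h import *
ctrl.move_ptp([550,60,290],down(np.pi)); ctrl.dwell(.3)
im,m=snap('wrist','w1'); print(ctrl.get_q(),ctrl.get_time(),m['cam_to_world'][:3,3],ctrl.get_ft_force())
E
```

```text
[ 1.10892314e-03  3.38299167e-01  1.43928034e+00 -2.53294943e-05
  1.36408128e+00 -1.56998867e+00] 2.6 [467.79798953  60.3788513  433.42486804] [ 0.4390618  -0.40106149  0.23247973]
```

View pics/w1.png

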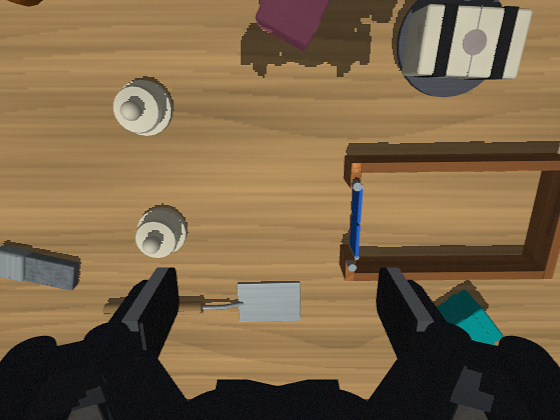

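The wrist view shows both busts (near about (143,107), far about (162,231)), the hinge pins at (357,187) and (352,268), and the mould at (472,42). I'll zoom on the gateway and the mould, and extract masks.

```bash
python3 - <<'E'
from h import *
im,m=load('w1')
a=cv2.resize(im[135:290,325:425],None,fx=3.8,fy=3.8,interpolation=cv2.INTER_CUBIC)
b=cv2.resize(im[0:100,390:540],None,fx=2.6,fy=2.6,interpolation=cv2.INTER_CUBIC)
c=cv2.resize(im[70:260,105:195],None,fx=1.7,fy=1.7,interpolation=cv2.INTER_CUBIC)
o=np.zeros((600,790,3),np.uint8); o[:a.shape[0],:a.shape[1]]=a; o[:b.shape[0],395:395+b.shape[1]]=b[:,:395]; o[270:270+c.shape[0],400:400+c.shape[1]]=c
cv2.imwrite('pics/crop1.png',o[:,:,::-1])
h=cv2.cvtColor(im,cv2.COLOR_RGB2HSV)
bl=(h[...,0]>105)&(h[...,0]<130)&(h[...,1]>150)&(h[...,2]>60); ys,xs=np.nonzero(bl[150:290,330:400]); print('blue',xs.min()+330,xs.max()+330,ys.min()+150,ys.max()+150)
def rw(n,a,z): print(n,ray(m,a,z)[:,:2].round(1).tolist())
rw('pins45',[(357,187),(352,268)],43)
E
```

```text
blue 350 361 190 257
pins45 [[581.9, 153.7], [688.8, 155.1]]
```

View pics/crop1.png

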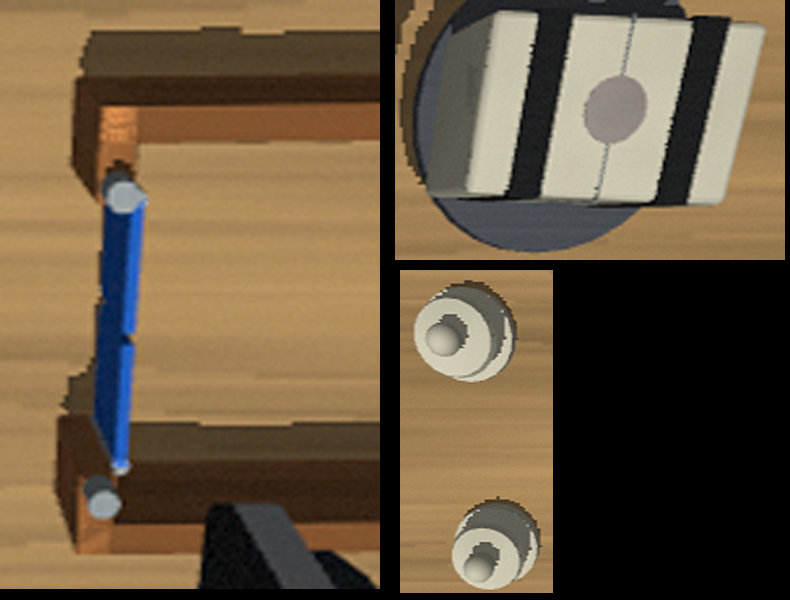

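```bash
python3 - <<'E'
from h import *
im,m=load('w1')
def rw(n,a,z): p=ray(m,a,z)[:,:2]; print(n,p.round(1).tolist()); return p
f=rw('front outer top corners',[(351.3,162.6),(345.5,280)],45); print(np.linalg.norm(f[1]-f[0]),f.mean(0))
rw('front outer bottom',[(344.7,155.5)],0)
g=cv2.cvtColor(im,cv2.COLOR_RGB2HSV)
# wall edges lines: near wall inner top edge (light->floor) & far wall top edges
for c in (370,380,400,430,460,500,530):
    col=im[140:285,c].astype(int); d=np.abs(np.diff(col.sum(1))); k=[i+140.5 for i in np.nonzero(d>60)[0]]; print(c,k)
for r in (166,168,276):
    row=im[r,330:380].astype(int); d=np.abs(np.diff(row.sum(1))); print(r,[(i+330.5) for i in np.nonzero(d>60)[0]])
# mould top corners, crop px -> image
mc=np.array([(500,12),(765,27),(722,204),(472,194)])-[395,0]; mc=mc/2.6+[390,0]
p=rw('mould top',mc,83); print(p.mean(0),[np.linalg.norm(p[i]-p[(i+1)%4]) for i in range(4)])
a=p[1]-p[0]+p[2]-p[3]; print('long ang',np.degrees(np.arctan2(a[1],a[0])))
# busts: foot ellipse fit by white mask hull
w=(g[...,1]<70)&(g[...,2]>60)
for (x0,y0,x1,y1) in ((100,70,190,150),(125,195,200,265)):
    s=w[y0:y1,x0:x1].astype(np.uint8); n,l,st,ce=cv2.connectedComponentsWithStats(s); i=1+st[1:,4].argmax(); ys,xs=np.nonzero(l==i)
    print('bust bbox',xs.min()+x0,xs.max()+x0,ys.min()+y0,ys.max()+y0, st[i,4])
E
```

```text
front outer top corners [[552.4, 144.6], [705.0, 147.5]]
152.55159347441483 [628.71056267 146.04520416]
front outer bottom [[553.1, 145.4]]
370 [np.float64(142.5), np.float64(154.5), np.float64(162.5), np.float64(172.5), np.float64(245.5), np.float64(272.5), np.float64(280.5)]
380 [np.float64(141.5), np.float64(154.5), np.float64(162.5), np.float64(172.5), np.float64(246.5)]
400 [np.float64(142.5), np.float64(154.5), np.float64(161.5), np.float64(162.5), np.float64(171.5), np.float64(246.5)]
430 [np.float64(142.5), np.float64(161.5), np.float64(171.5), np.float64(245.5), np.float64(271.5), np.float64(272.5), np.float64(279.5)]
460 [np.float64(141.5), np.float64(153.5), np.float64(161.5), np.float64(171.5), np.float64(244.5), np.float64(271.5), np.float64(279.5), np.float64(283.5)]
500 [np.float64(141.5), np.float64(160.5), np.float64(171.5), np.float64(244.5), np.float64(254.5), np.float64(271.5), np.float64(278.5), np.float64(279.5)]
530 [np.float64(140.5), np.float64(160.5), np.float64(170.5), np.float64(216.5), np.float64(218.5), np.float64(270.5), np.float64(278.5)]
166 [np.float64(343.5), np.float64(350.5), np.float64(351.5), np.float64(352.5), np.float64(360.5)]
168 [np.float64(343.5), np.float64(350.5), np.float64(351.5), np.float64(360.5)]
276 [np.float64(342.5), np.float64(343.5), np.float64(344.5), np.float64(377.5), np.float64(378.5)]
mould top [[400.4, 197.5], [405.0, 289.7], [462.8, 287.4], [459.3, 195.5]]
[431.8573933  242.51285747] [np.float64(92.37469440819093), np.float64(57.78940129825701), np.float64(92.01700972091189), np.float64(58.93827468280821)]
long ang 87.47143102677187
bust bbox 113 173 80 135 2597
bust bbox 135 186 207 257 2008
```

```bash
python3 - <<'E'
from h import *
im,m=load('w1')
r=lambda a,z: ray(m,a,z)[:,:2]
for n,l,z in (('near out top',[(370,162.5),(530,160.4)],45),('near in top',[(370,172.4),(530,170.6)],45),('far in top',[(370,272.5),(530,270.6)],45),('far out',[(370,280.5),(530,278.5)],45)):
    p=r(l,z); d=p[1]-p[0]; print(n,p.round(1).tolist(),np.degrees(np.arctan2(d[1],d[0])).round(2))
for n,R,T in (('near',(173.5,107),(145,79.5)),('far',(186.5,231),(162,206.5))):
    print(n,'right edge',r([R],2).round(1),'top edge',r([T],2).round(1),'bottom:',)
ctrl.move_ptp([432,242,190],down(np.radians(88))); ctrl.dwell(.3)
im,m=snap('wrist','w2'); print(ctrl.get_time(),ctrl.get_eef_pos())
g=cv2.cvtColor(im,cv2.COLOR_RGB2HSV); w=((g[...,1]<60)&(g[...,2]>165)).astype(np.uint8)
w=cv2.morphologyEx(w,cv2.MORPH_OPEN,np.ones((3,3))); cs,_=cv2.findContours(w,cv2.RETR_EXTERNAL,cv2.CHAIN_APPROX_NONE)
for c in cs:
    if cv2.contourArea(c)>200: print(cv2.contourArea(c),cv2.boundingRect(c),cv2.boxPoints(cv2.minAreaRect(c)).round().tolist())
E
```

```text
near out top [[552.3, 165.9], [550.0, 347.3]] 90.74
near in top [[563.9, 166.9], [561.9, 350.0]] 90.64
far in top [[694.1, 177.8], [691.5, 379.9]] 90.75
far out [[705.7, 178.8], [702.9, 382.5]] 90.8
near right edge [[493.8 -64.2]] top edge [[462.5 -94.7]] bottom:
far right edge [[655.6 -62.1]] top edge [[620.6 -91.5]] bottom:
4.7583 [432.10811559 241.91538959 190.02969647]
272.5 (217, 330, 21, 18) [[217.0, 330.0], [237.0, 330.0], [237.0, 347.0], [217.0, 347.0]]
212.0 (0, 330, 14, 30) [[-0.0, 330.0], [13.0, 330.0], [13.0, 359.0], [0.0, 359.0]]
504.5 (546, 296, 14, 64) [[546.0, 296.0], [559.0, 296.0], [559.0, 359.0], [546.0, 359.0]]
997.0 (240, 239, 74, 16) [[240.0, 253.0], [240.0, 238.0], [313.0, 240.0], [313.0, 255.0]]
1787.5 (238, 197, 77, 28) [[238.0, 197.0], [314.0, 197.0], [314.0, 224.0], [238.0, 224.0]]
366.5 (299, 173, 18, 26) [[299.0, 198.0], [300.0, 172.0], [316.0, 173.0], [315.0, 199.0]]
1543.0 (237, 135, 81, 21) [[237.0, 135.0], [317.0, 135.0], [317.0, 155.0], [237.0, 155.0]]
```

View pics/w2.png

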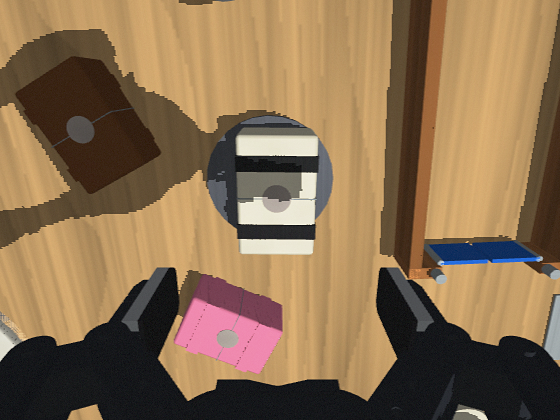

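```bash
python3 - <<'E'
from h import *
im,m=load('w2')
p=ray(m,[(236.5,134.5),(318,134.5),(314,254.5),(239.5,253.5)],83)[:,:2]
print(p.round(1).tolist(),p.mean(0),[np.linalg.norm(p[i]-p[(i+1)%4]).round(1) for i in range(4)])
a=p[0]-p[3]+p[1]-p[2]; print(np.degrees(np.arctan2(a[1],a[0])))
print(ray(m,[(276.5,199)],83))
for n,a,b in (('scraper tip',(371,245),(268,292)),('scr',(390,305),(193,330)),('brush',(371,226),(292,300)),):
    print(n,ray(load('side')[1],[a],5)[0,:2].round(),ray(load('scene')[1],[b],5)[0,:2].round())
E
```

```text
[[404.2, 290.5], [462.5, 288.4], [459.4, 193.0], [399.7, 196.0]] [431.44309366 241.99939327] [np.float64(58.3), np.float64(95.5), np.float64(59.8), np.float64(94.6)]
87.71533338865859
[[431.02941373 240.95611573  83.        ]]
scraper tip [ 740. -231.] [ 712. -205.]
scr [ 677. -404.] [ 669. -406.]
brush [ 778. -177.] [ 770. -176.]
```

```bash
python3 - <<'E'
from h import *
s,c=load('side')[1],load('scene')[1]
for n,a,b,z in (('mallet head',(310,338),(149,264),20),('spare',(354,352),(132,295),60)): print(n,ray(s,[a],z)[0,:2].round(),ray(c,[b],z)[0,:2].round())
y=np.radians(87.7)
ctrl.grip(85,45)
ctrl.move_l([431.4,241.8,110],down(y),150)
ctrl.move_l([431.4,241.8,45],None,80); print(ctrl.get_ft_force())
ctrl.grip(40,45); print(ctrl.get_opening(),ctrl.get_gripper_force(),ctrl.get_ft_force())
ctrl.move_l([431.4,241.8,65],None,60); print(ctrl.get_opening(),ctrl.get_ft_force())
ctrl.move_l([431.4,241.8,150],None,150); print(ctrl.get_time(),ctrl.get_opening())
snap('scene','s2')
E
```

```text
mallet head [ 449. -388.] [ 445. -382.]
spare [ 510. -477.] [ 523. -471.]
[-0.39287758 -0.16277035  0.66060478]
58.98556494825386 48.35722625255585 [-1.5910586  -0.23560137  8.06104842]
59.31854910477827 [-0.41867919 -0.24918831 -5.76150016]
8.1917 59.51031173432057
```

```bash
python3 - <<'E'
from h import *
Y=np.radians(90.8)
ctrl.move_l([385,60,150],down(Y),200)
ctrl.move_l([385,-210,150],None,200)
ctrl.move_l([573.5,-210,150],None,180)
ctrl.move_l([573.5,-210,20],None,120); ctrl.dwell(.2); f0=ctrl.get_ft_force()[2]; print(f0,ctrl.get_opening())
z=20
while z>7:
    z-=1 if z>13 else .5; ctrl.move_l([573.5,-210,z],None,20); f=ctrl.get_ft_force()[2]
    if f-f0>3: break
print(z,f,ctrl.get_eef_pos(),ctrl.get_time())
snap('scene','s3');snap('side','s3b')
E
```

```text
-4.769055691445482 59.42203889226028
10.5 -1.4442772471571996 [ 573.56855524 -210.05991632   10.64967484] 16.4667
```

```bash
python3 - <<'E'
from h import *
ctrl.grip(85); ctrl.dwell(.1); print(ctrl.get_opening())
ctrl.move_l([573.5,-210,60],None,80); ctrl.move_l([573.5,-210,170],None,180); ctrl.dwell(.2)
snap('wrist','w3'); print(ctrl.get_time(),ctrl.get_ft_force())
E
```

```text
85.18589207076145
18.825 [ 0.61761326 -0.52493626  0.4178801 ]
```

View pics/w3.png

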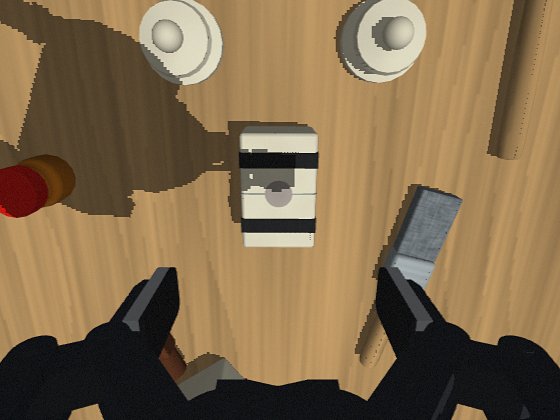

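```bash
python3 - <<'E'
from h import *
im,m=load('w3'); r=lambda a,z: ray(m,a,z)[:,:2].round(1)
print('near inner/bottom',r([(222.5,42),(183,85)],3),'far inner/bottom',r([(337,45),(375,82.5)],3))
p=r([(240.5,132.5),(318.5,132.5),(314.5,247.5),(242.5,246.5)],48); print(p.tolist(),p.mean(0)); a=p[0]-p[3]+p[1]-p[2]; print(np.degrees(np.arctan2(a[1],a[0])))
print('scraper',r([(422,186),(462,200),(360,360)],5).tolist())
for row in (38,42,45): 
    d=np.abs(np.diff(im[row,200:360].astype(int).sum(1))); print(row,[i+200.5 for i in np.nonzero(d>50)[0]])
E
```

```text
near inner/bottom [[ 526.1  -95.9]
 [ 491.4 -129.6]] far inner/bottom [[ 619.5  -97. ]
 [ 653.4 -125.5]]
[[544.0, -162.8], [602.7, -162.0], [604.2, -257.6], [543.7, -257.5]] [ 573.65  -209.975]
90.36129282251444
scraper [[705.3, -214.9], [744.5, -228.0], [666.0, -414.7]]
38 [np.float64(206.5), np.float64(207.5), np.float64(208.5), np.float64(210.5), np.float64(211.5), np.float64(220.5), np.float64(221.5), np.float64(332.5), np.float64(333.5), np.float64(356.5), np.float64(357.5)]
42 [np.float64(206.5), np.float64(207.5), np.float64(210.5), np.float64(211.5), np.float64(221.5), np.float64(222.5), np.float64(334.5), np.float64(335.5), np.float64(356.5), np.float64(357.5)]
45 [np.float64(206.5), np.float64(207.5), np.float64(210.5), np.float64(211.5), np.float64(220.5), np.float64(221.5), np.float64(222.5), np.float64(334.5), np.float64(335.5), np.float64(356.5), np.float64(357.5)]
```

```bash
cat >> h.py <<'E'
def contact(start,d,maxd,step=2,thr=1.2,vel=40):
    """creep from start along unit d until the push-back force exceeds thr"""
    start=np.array(start,float); d=np.array(d,float); ctrl.dwell(.1); f0=ctrl.get_ft_force()@d; s=0
    while s<maxd:
        s+=step; ctrl.move_l(start+s*d,None,vel); f=ctrl.get_ft_force()@d-f0
        if f<-thr: return start+s*d,f
    return start+s*d,f
E
python3 - <<'E'
from h import *
a=np.radians(90.8); d=np.array([np.cos(a),np.sin(a),0])
ctrl.move_l([574,-294,170],down(a),200); ctrl.grip(28)
ctrl.move_l([574,-294,14],None,180)
ctrl.move_l([574,-280,14],None,80)
p,f=contact([574,-280,14],d,30); print(p,f,ctrl.get_opening(),ctrl.get_time())
E
```

```text
[ 573.58113459 -250.00292428   14.        ] 0.6609669159773333 28.04788333672995 25.1667
```

```bash
python3 - <<'E'
from h import *
snap('wrist','w4'); snap('scene','s4'); print(ctrl.get_ft_force(),ctrl.get_eef_pos())
a=load('w4')[0]; b=load('s4')[0][180:300,170:330]; o=np.zeros((420,800,3),np.uint8); o[:,:560]=a; b=cv2.resize(b,(240,180)); o[:180,560:]=b
cv2.imwrite('pics/v4.png',o[:,:,::-1])
E
```

```text
[-0.05241503 -0.58844196  0.31115168] [ 573.49411859 -249.78120416   13.97168153]
```

View pics/v4.png

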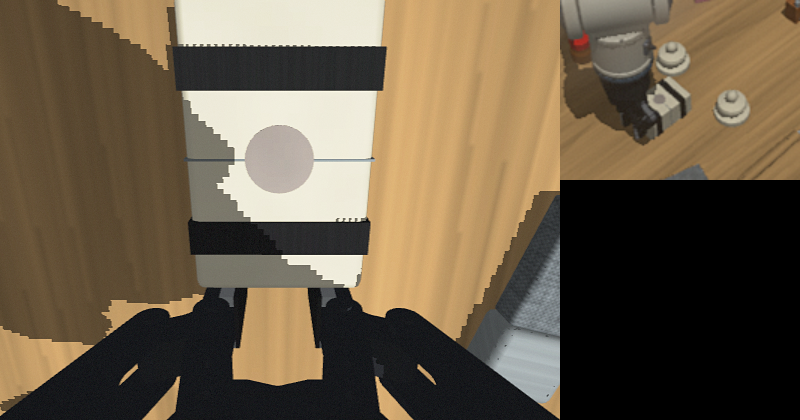

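The wrist view shows the fingers at or just short of the mould's rear edge (row 288), with the mould straight. I'll measure from this picture.

```bash
cat >> h.py <<'E'
def mould(m,hole,z=48): return ray(m,[hole],z)[0,:2]
E
python3 - <<'E'
from h import *
im,m=load('w4')
p=ray(m,[(197,288),(362,288),(279,159),(187,159),(373,158)],48)[:,:2].round(1); print(p.tolist())
E
```

```text
[[543.7, -238.5], [603.6, -237.7], [572.8, -190.6], [543.4, -191.0], [602.8, -189.9]]
```

```bash
cat >> h.py <<'E'
def straps(im):
    k=(im[:275].max(2)<48).astype(np.uint8); k=cv2.morphologyEx(k,cv2.MORPH_OPEN,np.ones((7,7)))
    cs,_=cv2.findContours(k,cv2.RETR_EXTERNAL,cv2.CHAIN_APPROX_NONE)
    return sorted([cv2.boundingRect(c) for c in cs if cv2.contourArea(c)>1500],key=lambda r:r[1])
E
python3 - <<'E'
from h import *
print(straps(load('w4')[0]))
a=np.radians(90.8); d=np.array([np.cos(a),np.sin(a),0]); p0=np.array([573.58,-250,14])
for s in (30,80,130,190,255.5):
    ctrl.move_l(p0+s*d,None,65); im,m=snap('wrist'); print(s,straps(im),ctrl.get_ft_force().round(2))
    b=straps(im)
    if not b or abs(b[-1][0]-188)>8: print('drift'); break
print(ctrl.get_eef_pos(),ctrl.get_time())
snap('wrist','w5'); snap('scene','s5'); snap('side','s5b')
E
```

```text
[(173, 47, 168, 43), (189, 221, 88, 34)]
30 [(172, 40, 212, 44), (187, 216, 127, 34)] [ 0.75 -0.42 -0.59]
80 [(171, 42, 213, 44), (187, 218, 181, 33)] [-0.79 -0.19 -0.33]
130 [(170, 42, 213, 44), (186, 218, 182, 33)] [-0.16  1.06  0.8 ]
190 [(170, 43, 213, 44), (186, 219, 143, 33)] [ 0.52 -0.16  0.14]
255.5 [(170, 44, 211, 43), (186, 219, 177, 34)] [-0.58 -0.18  0.87]
[570.0663604    5.26104994  13.99395812] 30.1917
```

```bash
python3 - <<'E'
from h import *
a=np.radians(.8); d=np.array([np.cos(a),np.sin(a),0])
p=ctrl.get_eef_pos(); ctrl.move_l([p[0],p[1]-14,14],None,80); ctrl.move_l([p[0],p[1]-14,110],None,200)
ctrl.move_ptp([510,64.3,110],down(np.pi+a)); ctrl.grip(60)
ctrl.move_l([510,64.3,12],None,150)
ctrl.move_l(np.array([510,64.3,12])+60*d,None,60)
ctrl.dwell(.1); snap('wrist','w6'); print(ctrl.get_time(),ctrl.get_eef_pos())
E
```

```text
35.1583 [570.15537241  65.12314461  11.98541949]
```

View pics/w6.png

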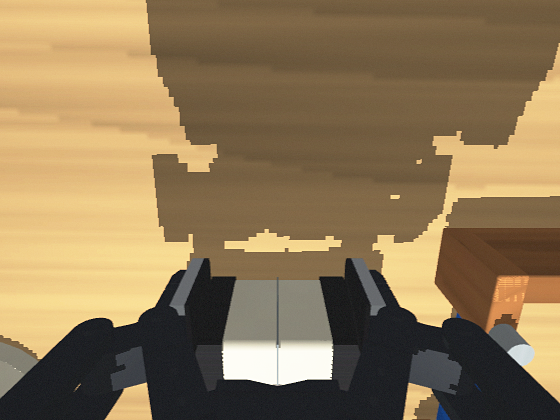

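The mould sits squarely against the two fingers, with its seam at column 277 and its near top edge at about row 342. I'll compute the face position and finish the sideways push.

```bash
python3 - <<'E'
from h import *
im,m=load('w6'); p=ray(m,[(277.5,342),(225,342),(332,342)],48)[:,:2]; print(p.round(1).tolist(), ray(m,[(277.5,278.5)],0)[0].round(1))
print([int(v) for v in im[330:350,260].sum(1)], [int(v) for v in im[270:285,260].sum(1)])
E
```

```text
[[580.4, 65.4], [580.6, 45.6], [580.1, 86.0]] [582.   65.5   0. ]
[387, 392, 384, 388, 386, 393, 386, 390, 393, 390, 445, 486, 539, 584, 623, 651, 680, 706, 724, 737] [302, 309, 320, 313, 326, 318, 322, 318, 313, 316, 385, 387, 399, 394, 393]
```

```bash
python3 - <<'E'
from h import *
a=np.radians(.8); d=np.array([np.cos(a),np.sin(a),0])
p=ctrl.get_eef_pos(); p[2]=12
q=p+d*(588.7-p[0]); ctrl.move_l(q,None,50); ctrl.dwell(.05); snap('wrist','w7')
ctrl.move_l(q-15*d,None,80); ctrl.move_l(q-15*d+[0,0,98],None,200)
y=np.radians(90.8); e=np.array([np.cos(y),np.sin(y),0])
ctrl.move_ptp([631.3,-10,110],down(y)); ctrl.grip(28); ctrl.dwell(.1)
im,m=snap('wrist','w8'); snap('scene','s8'); print(ctrl.get_time())
k=(im.max(2)<48).astype(np.uint8); k=cv2.morphologyEx(k,cv2.MORPH_OPEN,np.ones((5,5)))
cs,_=cv2.findContours(k,cv2.RETR_EXTERNAL,cv2.CHAIN_APPROX_NONE); print([cv2.boundingRect(c) for c in cs if cv2.contourArea(c)>300])
ctrl.move_l([631.3,-10,14],None,150)
p0=np.array([631.3,-10,14]); 
for s in (40,60):
    ctrl.move_l(p0+s*e,None,60); im,m=snap('wrist','w9'); b=straps(im); print(s,b)
    for r in b: print(ray(m,[(r[0],r[1]),(r[0]+r[2],r[1]),(r[0],r[1]+r[3])],48)[:,:2].round(1).tolist())
print(ctrl.get_time())
im=load('w7')[0]; print([int(v) for v in im[330:350,260].sum(1)])
E
```

```text
38.725
[(0, 257, 556, 163), (227, 133, 104, 20), (222, 31, 114, 24)]
40 [(174, 45, 213, 44), (190, 220, 180, 33)]
[[599.0, 122.9], [660.7, 123.8], [598.1, 110.8]]
[[600.1, 68.5], [661.1, 69.3], [599.3, 56.1]]
60 [(175, 43, 213, 44), (190, 218, 181, 34)]
[[599.1, 143.0], [660.6, 143.8], [598.2, 130.9]]
[[599.9, 88.9], [661.0, 89.7], [599.0, 76.1]]
40.9167
[386, 384, 383, 383, 388, 377, 376, 382, 378, 383, 381, 373, 399, 438, 487, 533, 569, 620, 652, 679]
```

```bash
python3 - <<'E'
from h import *
y=np.radians(90.8); e=np.array([np.cos(y),np.sin(y),0]); p0=np.array([631.3,-10,14])
for s in (100,145,190,243):
    ctrl.move_l(p0+s*e,None,55); im,m=snap('wrist','w10'); print(s,straps(im),ctrl.get_ft_force().round(1))
ctrl.dwell(.3); p=ctrl.get_eef_pos(); print(p)
ctrl.move_l(p-[0,1.5,0],None,30); ctrl.move_l([p[0],p[1]-1.5,100],None,100)
ctrl.move_l([p[0]-40,p[1]-1.5,260],None,200); ctrl.dwell(.5)
snap('wrist','w11'); ctrl.move_joints([.0]+list(ctrl.get_q()[1:])); snap('scene','s11');snap('side','s11b'); print(ctrl.get_time())
a=cv2.resize(load('s11')[0][110:260,210:430],None,fx=1.8,fy=1.8); b=load('w11')[0]; c=cv2.resize(load('s11b')[0][90:260,180:340],None,fx=2,fy=2)
o=np.zeros((600,800,3),np.uint8); bb=cv2.resize(b,(400,300)); o[:270,:396]=a; o[:300,400:]=bb; o[260:600,:320][10:]=c[10:]
cv2.imwrite('pics/v11.png',o[:,:,::-1])
E
```

```text
100 [(190, 221, 93, 33)] [0.3 0.2 0.1]
145 [(189, 220, 91, 34)] [-0.  -0.1  0. ]
190 [(189, 220, 88, 34)] [ 0.3 -0.4 -0.8]
243 [(189, 220, 95, 34)] [-0.9  0.8  0.3]
[627.88705859 232.92261908  13.99869407]
48.9667
```

View pics/v11.png

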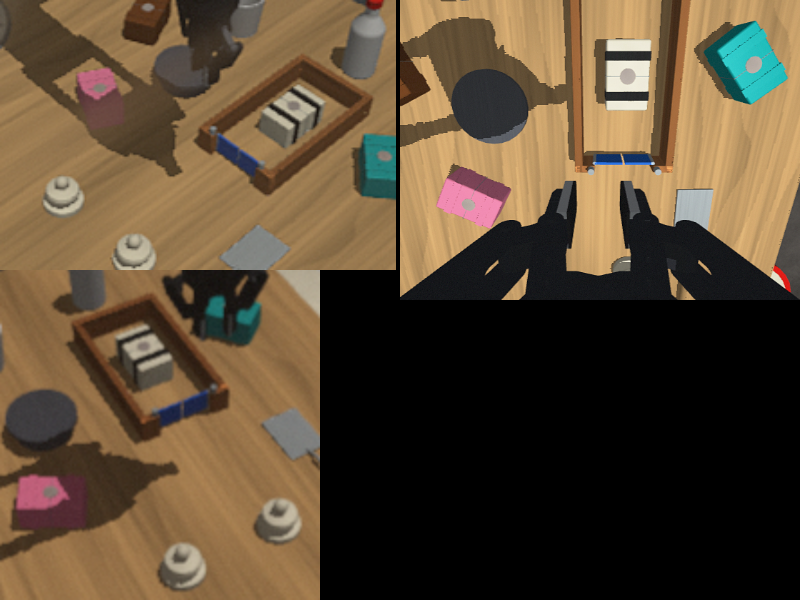

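The pictures show the mould upright and wholly inside the bay, the leaves shut, the busts untouched and the robot clear of everything.

```bash
python3 -c "
from h import *
print(ctrl.get_ft_force().round(1),ctrl.get_time()); print(ctrl.finish_job())"
```

```text
[-0.3  0.3 -0.2] 48.9667
the job is handed in; nothing more can be done
None
```

The mould now stands upright and wholly inside the drying bay with both leaves shut behind it; the last pictures show the busts still in place, and the job was handed in at 49 s of the 72 s allowed.

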